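# Open the screw press that holds the blue record book

### The job

Two small screw presses stand on the registration desk, one holding a blue record book and the other an orange one. Open the press with the blue book: unscrew its black knob (counterclockwise seen from above) until the bar of the knob lies in line with the press's bridge, letting your hand rise with the knob, then let go. Leave the blue book lying where it is in the press and the other press's knob as it is.

Things in the scene. Friction and masses are not known exactly. Their poses are not given: they have to be found in the camera images.
- press_grip (a point): Grip point of the black bar knob of the blue book's press (fixed): on the vertical screw axis, mid-length of the bar. Bar 66 mm long, 16 wide, 30 high (16 mm below to 14 above this point). x axis: along the bar, turning with it; z: up. It starts about 148 mm above the desk. Below: a hub 28 mm across, then the grey bridge, 210 x 36 mm, top 110 mm (bolt heads near its ends 116 mm) above the desk
- press_knob (a joint): Turn of that knob, rad: 0 = screwed down, bar square to the bridge; grows counterclockwise seen from above; pi/2 = fully open at its stop, bar in line with the bridge. Starts between 0.1 and 0.35. Steep quick thread: the knob rises 12 mm per rad (about 17 mm in all). Turning takes about 0.15 N m; it stays where it is left
- blue_book: Blue hard-cover record book lying loose and flat under the plate of that press, 210 mm (its x axis, square to the bridge within 2 degrees, sticking out of the press at both ends) x 148 mm x 22 mm thick. Origin: centre of its underside, 18 mm above the desk, within 10 mm of the screw axis
- spare_tip (a point): End of the bar of the black knob of the other, identical press, which holds the orange book: 33 mm from that screw's axis. x axis: outwards along the bar. To be left alone
There are look-alikes about, which are no part of the job. Leave any purple or red look-alike of the part that bears press_grip alone.

How it is judged:
By the outcome, as a careful person would: the job done as asked, in the order asked, and still so for the second after the job is handed in, with the robot touching nothing.
It also fails if it takes over 35 s, if anything falls off the work surface, if the arm or the gripper's body presses on something with over 40 N, if the wrist force passes 120 N, or if a joint passes its speed limit or range.

### The arm

A 6-joint arm with a two-finger parallel gripper is mounted at the origin on the work surface. World frame = base frame: x ahead of the robot, y to its left, z up, the work surface at z = 0. Lengths are in mm, angles in degrees, forces in N, time in s.
With the tool pointing down it reaches from about 350 to 850 mm from the base axis. Payload 8.1 kg.
Tool frame: the origin (TCP) lies midway between the tips of the shut fingers; the grasp point (between the pads) lies 19 mm behind it; z points along the fingers, y is the line along which they close (so a half turn about z gives the same grasp; the last joint's range is limited). The gripper opens to 85 mm and grips with 20 to 120 N. Pads are 22 mm wide; open, the fingers measure 114 mm over their backs; the gripper's body (76 mm by 85 mm) begins 54 mm behind the grasp point. The pads swing forward as they close: fully open they stand 13 mm farther back than shut.
Start: joints at [60.94, 7.471, 85.268, -0, 87.261, -4.893], TCP at [245.622, 547.426, 231.292] pointing down, gripper open.
Joint ranges: [-169.43, 169.43], [-51.17, 129.36], [1.28, 143.12], [-76.62, 256.62], [0, 156.53], [-152.29, 152.29]. Speed limits (degrees/s): [136.94, 136.94, 159.86, 180, 180, 180].

### API

Orientations are given as [roll, pitch, yaw] about the fixed x, y, z axes, in that order (R = Rz(yaw) Ry(pitch) Rx(roll)).
In Python, from bench import sense, snapshot, order, finder gives the robot as it stands.
- The arm moves only by the tool send_rows, never from a script. Its argument "steps" is a list of rows, each a list of 2 entries, a list of its own where there are three numbers: the shift along the world's x, y, z in units of 30 mm (1.0 is 30 mm), then the turn, a rotation vector about the world's x, y, z in rad. In form: [[[dx, dy, dz], [wx, wy, wz]], ...]. A call has 1 to 10 rows; each row is the pose to reach, as a shift and turn from the pose commanded when the call began; what a row does not reach only later rows make up. A row lasts 1/8 s, in which the tool goes at most 62.5 mm and 10.7 degrees, less where a joint would pass 70% of its speed; a pose out of reach is approached as far as the arm can. A call with a gripper value outside its range is refused whole. "fingers" is the closure, from 0 (fully open) to 1 (shut), set as the call begins (left out, the last holds). The fingers move at their own pace and stop on an object; "squeeze" is the grip in N (left out, the last holds). Time passes only in rows, so rows that repeat a pose let the fingers close. It gives the time, the measured TCP pose, the force, the opening and the grip force at its end, in the units of the state.
- sense(): the state, without advancing time (a new reading comes with each control period).
- snapshot(name): name is "side" or "top"; returns a dict with "img" (400x640x3 uint8, red, green, blue), "K" (3x3 intrinsics, pixels), "pose" (4x4, takes a point from camera to world coordinates). Camera axes: x right, y up, looking along -z (the intrinsics and any distortion apply to the point x, -y, -z); pixel columns grow to the right and rows downward; lengths in mm; the calibration is good to about 2 mm. A picture is of the moment at which its call begins. There is no depth.
- order.hand_in(): hands the job in; it is judged then, once.
Trained networks look in the newest picture that a camera, given by its name, has taken for a name from the list of things; names that differ only in an ending like _2 or _b are one class to them, and where a whole thing is asked for, a point or a joint stands for the part that bears it (a point fixed in the world has none). Each returns a list of dicts, best first, with "confidence" (0 to 1); they miss things now and then, are a little off and sometimes report something else, mostly with a low value. They report only what shows in the picture. A call takes as long as a camera call. They do not tell look-alikes from the thing itself.
- finder.find_in(label, camera): "box" ([left, top, width, height] as shares, 0 to 1, of the picture: columns of its width, rows of its height, round what is visible of it).
- finder.trace(label, camera): "mask" (400x640 bool, what is visible of it) and "box" ([left, top, width, height] as shares, 0 to 1, of the picture: columns of its width, rows of its height, round what is visible of it).
- finder.pinpoint(label, camera): "at" ([column, row] as shares, 0 to 1, of the picture: columns of its width, rows of its height: a listed point, or the origin of a listed thing).
The state is a dict: "time": time; "joint_pos": joint angles; "qd": joint speeds; "joint_efforts": joint torques, N m; "tool_pos": TCP position; "tcp_rot": TCP orientation; "ft_force": force on the tool from outside, world axes, zero at the start; "wrist_torque": the same for the moment, N m; "finger_gap": finger opening in mm; "grip_force": force on a finger pad.
Only numpy, scipy, OpenCV 4.12 (cv2) and the standard library are available. Lean on these libraries where they do the work, as an engineer would, in place of code of your own. Each camera call takes 0.05 s, during which the arm holds its last target. There are 200 camera calls.

## Working session

There is one attempt and no reset: what is moved stays moved. The work goes in short steps, Python scripts to look and compute and a tool call to move; the robot and the scene stay as the last step left them, time stands still between calls to the robot, and variables do not carry over. Pictures are saved under pics/ and viewed, at most 10 in all, crops included, and the job is handed in when it is done.

Besides the shell and the picture viewer there is one more tool, called after "Emit:" in YAML: its name, and indented under it one key for each argument. send_rows: Moves the arm, as the interface text tells. Its arguments: {"type":"object","properties":{"steps":{"type":"array"},"fingers":{"type":"number"},"squeeze":{"type":"number"}},"required":["steps"]}

```bash
mkdir -p pics; cat > h.py <<'E'
import numpy as np, cv2
from bench import sense, snapshot, order, finder
def ray(s,u,v):
    K=s["K"];P=s["pose"]
    d=np.linalg.inv(K)@[u,v,1]; d=P[:3,:3]@np.array([d[0],-d[1],-d[2]])
    return P[:3,3],d
def atz(s,u,v,z):
    o,d=ray(s,u,v); return o+d*(z-o[2])/d[2]
def proj(s,p):
    P=s["pose"]; q=P[:3,:3].T@(np.array(p)-P[:3,3]); q=s["K"]@[q[0],-q[1],-q[2]]; return q[:2]/q[2]
def tri(a,b):
    A=[];B=[]
    M=np.zeros((3,3));r=np.zeros(3)
    for o,d in (a,b):
        d=d/np.linalg.norm(d);Q=np.eye(3)-np.outer(d,d);M+=Q;r+=Q@o
    return np.linalg.solve(M,r)
E
python3 - <<'E'
from h import *
for n in("top","side"):
    s=snapshot(n); cv2.imwrite(f"pics/{n}1.png",s["img"][...,::-1]); print(n,list(s.keys()),s["K"].round(1).tolist(),s["pose"].round(2).tolist())
    for l in("press_grip","spare_tip","blue_book"):
        for r in finder.pinpoint(l,n): print(l,(np.array(r["at"])*[640,400]).round(1),r["confidence"])
    for l in ("press_grip","blue_book"):
        for r in finder.find_in(l,n): print("box",l,(np.array(r["box"])*[640,400,640,400]).round(1),r["confidence"])
E
```

```text
top ['img', 'K', 'pose'] [[443.9, 0.0, 310.5], [0.0, 443.9, 198.5], [0.0, 0.0, 1.0]] [[-0.0, 0.99, -0.15, 344.75], [-1.0, -0.0, 0.01, 1.82], [0.01, 0.15, 0.99, 1315.82], [0.0, 0.0, 0.0, 1.0]]
press_grip [216.4 303.3] 0.77
press_grip [291.6 103.4] 0.6
press_grip [368.4 198.4] 0.57
spare_tip [228.9 187.7] 0.66
blue_book [362.1 204.9] 0.94
box press_grip [360.6 189.4  12.2  23.9] 0.65
box press_grip [285.5  90.6  13.4  21.9] 0.62
box press_grip [206.5 289.5  17.   25.3] 0.62
box blue_book [324.6 163.1  73.8  82.1] 0.72
side ['img', 'K', 'pose'] [[369.7, 0.0, 319.9], [0.0, 369.7, 202.2], [0.0, 0.0, 1.0]] [[0.81, 0.4, -0.44, 116.58], [-0.59, 0.54, -0.6, -581.07], [-0.0, 0.74, 0.67, 779.87], [0.0, 0.0, 0.0, 1.0]]
press_grip [181.3 191.2] 0.87
press_grip [355.4 230. ] 0.68
press_grip [378.5 154.2] 0.56
spare_tip [282.8 156.4] 0.84
blue_book [351.6 269.7] 0.95
box press_grip [343.  224.1  27.1  24.2] 0.64
box press_grip [369.5 148.8  24.   15.3] 0.62
box press_grip [170.4 187.4  25.2  15.8] 0.61
box blue_book [308.3 238.6  97.   58.5] 0.88
```

View pics/top1.png

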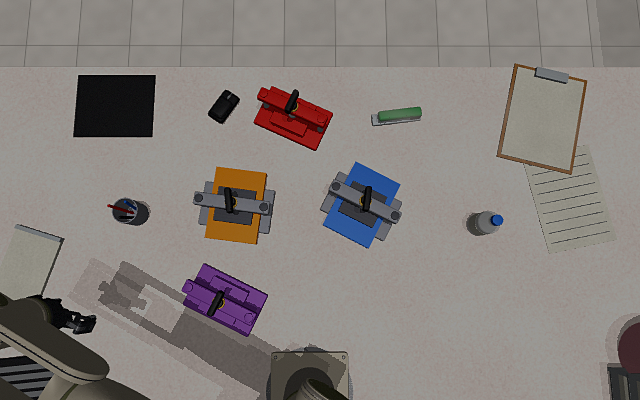

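View pics/side1.png

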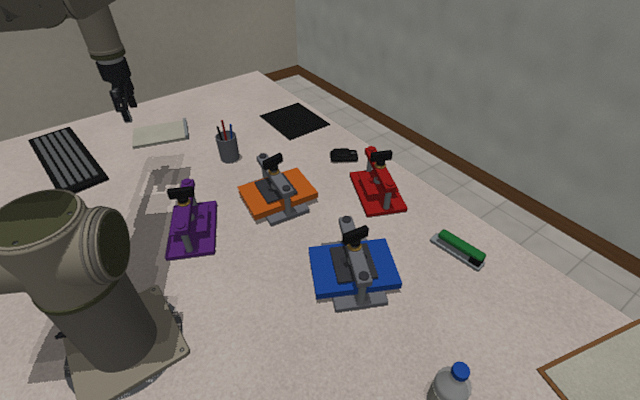

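The top view shows four black bar knobs: purple press (216,303), red press (292,103), orange-book press (230,200) and blue-book press (367,199). I choose the blue-book one, which is at (355,237) in the side view. Next is a close crop to check it and measure the axis, bar and bridge angles.

```bash
python3 - <<'E'
from h import *
S={n:snapshot(n) for n in("top","side")}
t,s=S["top"],S["side"]
p=tri(ray(t,368.4,198.4),ray(s,355.4,230)); print("tri",p.round(1),proj(t,p),proj(s,p))
for n in S:
    for r in finder.trace("press_grip",n):
        m=r["mask"].astype(np.uint8); M=cv2.moments(m,True)
        if not M["m00"]: continue
        c=np.array([M["m10"],M["m01"]])/M["m00"]; rc=cv2.minAreaRect(np.argwhere(m)[:,::-1].astype(np.float32))
        print(n,c.round(1),M["m00"],[np.round(x,1) for x in rc],r["confidence"])
    for r in finder.trace("blue_book",n):
        rc=cv2.minAreaRect(np.argwhere(r["mask"])[:,::-1].astype(np.float32)); b=cv2.boxPoints(rc)
        q=np.array([atz(S[n],*x,40)[:2] for x in b]); print("book",n,q.round(0).tolist(),np.degrees(np.arctan2(*(np.roll(q,-1,0)-q).T[::-1])).round(1), b.round(0).tolist())
a=cv2.resize(t["img"][150:260,310:420],None,fx=5,fy=5,interpolation=cv2.INTER_CUBIC)
cv2.imwrite("pics/c1.png",a[...,::-1])
a=cv2.resize(s["img"][205:315,300:410],None,fx=5,fy=5,interpolation=cv2.INTER_CUBIC)
cv2.imwrite("pics/c2.png",a[...,::-1])
E
```

```text
tri [ 523.4 -156.6  168.3] [368.59505156 198.08047483] [354.97785093 230.08510436]
top [366.3 198.5] 195.0 [array([365.7, 198.4]), array([ 9.5, 25.3]), np.float64(5.7)] 0.75
top [216.2 302.1] 183.0 [array([216.7, 303.1]), array([ 9.8, 25.7]), np.float64(20.0)] 0.66
top [291.5 102.1] 192.0 [array([292.5, 102. ]), array([ 9.8, 24.6]), np.float64(26.6)] 0.54
side [180.3 193.7] 347.0 [array([180. , 195.1]), array([16.3, 27. ]), np.float64(83.3)] 0.56
side [353.8 236.4] 408.0 [array([354.9, 237.7]), array([18.3, 29.7]), np.float64(71.6)] 0.55
side [380.2 157.1] 252.0 [array([380.5, 158. ]), array([14., 21.]), np.float64(90.0)] 0.53
book side [[468.0, -40.0], [681.0, -145.0], [574.0, -277.0], [389.0, -181.0]] [ -26.3 -129.   152.5   61.1] [[307.0, 247.0], [394.0, 235.0], [401.0, 288.0], [314.0, 300.0]]
```

View pics/c1.png

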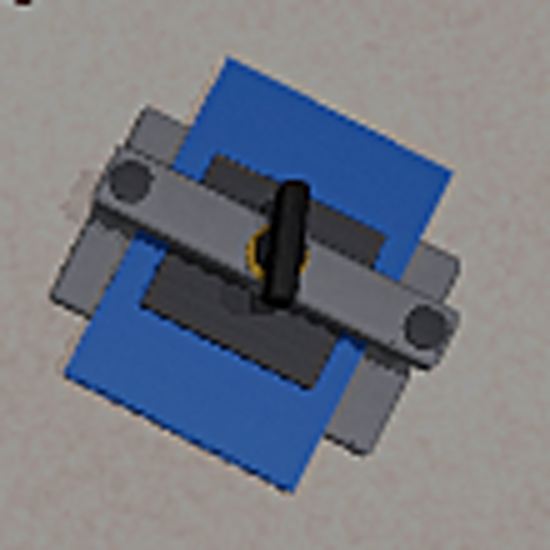

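View pics/c2.png

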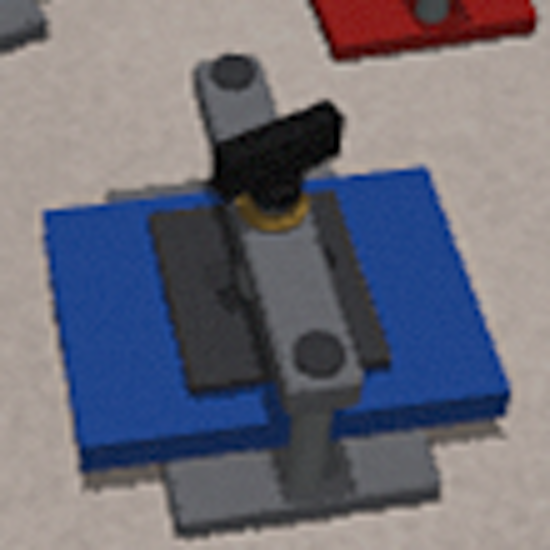

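The crops confirm this is the blue book's press. The bolt heads are at (336,186) and (395,215), and the bar runs from about (369,187) to (366,211). It sits slightly counterclockwise of square to the bridge.

```bash
python3 - <<'E'
from h import *
t,s=snapshot("top"),snapshot("side")
f=lambda x,y,o:(o[0]+(x+.5)/5-.5,o[1]+(y+.5)/5-.5)
T=(310,150);Sd=(300,205)
B=[tri(ray(t,*f(130,180,T)),ray(s,*f(232,72,Sd))),tri(ray(t,*f(426,327,T)),ray(s,*f(319,355,Sd)))]
print("bolts tri",np.round(B,1))
b=[atz(t,*f(*q,T),116)for q in((130,180),(426,327))]; print("bolts z116 top",np.round(b,1),"mid",np.mean(b,0).round(1))
b2=[atz(s,*f(*q,Sd),116)for q in((232,72),(319,355))]; print("side",np.round(b2,1),"mid",np.mean(b2,0).round(1))
for q in (b,b2): d=q[0]-q[1]; print("bridge ang",np.degrees(np.arctan2(d[1],d[0])), np.linalg.norm(d))
# bar mask best fit: render box silhouettes vs dark pixels
best=[]
ims={}
for n,c in(("top",t),("side",s)):
    for r in finder.trace("press_grip",n):
        M=cv2.moments(r["mask"].astype(np.uint8),True); u=M["m10"]/M["m00"]
        if abs(u-(366 if n=="top" else 354))<10: pass
        else: continue
        ims[n]=r["mask"]
img=t["img"].max(2)<40
m=np.zeros_like(img); m[183:216,355:378]=img[183:216,355:378]
def sil(c,p,yaw):
    R=np.array([[np.cos(yaw),-np.sin(yaw)],[np.sin(yaw),np.cos(yaw)]])
    P=[proj(c,[*(p[:2]+R@[x,y]),p[2]+z]) for x in(-33,33)for y in(-8,8)for z in(-16,14)]
    o=np.zeros((400*4,640*4),np.uint8); h=cv2.convexHull(np.array(P,np.float32)); cv2.fillConvexPoly(o,((h+.5)*4).astype(int),1)
    return cv2.resize(o.astype(np.float32),(640,400),interpolation=cv2.INTER_AREA)
from scipy.optimize import minimize
def bridge():
    d=b[0]-b[1]; return np.arctan2(d[1],d[0])
sq=bridge()-np.pi/2
print("maskpx",m.sum(),ims["top"].sum(),ims["side"].sum())
x0=np.mean(b,0)[:2]
def cost(x):
    p=np.array([x[0],x[1],148+12*0]) ; k=sq+x[2]
    return sum(((sil(c,p,k)-mm)**2).sum() for c,mm in((t,m),))
for k0 in(.1,.2,.3):
    r=minimize(cost,[*x0,k0],method="Nelder-Mead",options=dict(initial_simplex=[[*x0,k0],[x0[0]+5,x0[1],k0],[x0[0],x0[1]+5,k0],[*x0,k0+.15]])); print(r.x.round(3),r.fun)
x=r.x; print("bar yaw deg",np.degrees(sq+x[2]), "side proj",proj(s,[x[0],x[1],148]))
E
```

```text
bolts tri [[ 567.1  -74.1  112.5]
 [ 485.4 -234.9  112.9]]
bolts z116 top [[ 566.3  -73.8  116. ]
 [ 484.8 -234.2  116. ]] mid [ 525.6 -154.   116. ]
side [[ 565.   -76.9  116. ]
 [ 483.9 -236.6  116. ]] mid [ 524.4 -156.7  116. ]
bridge ang 63.072807846471235 179.88676463139586
bridge ang 63.07206934755217 179.15584090042663
maskpx 251 194 384
[ 5.24361e+02 -1.53731e+02  3.14000e-01] 66.9453125
[ 5.23207e+02 -1.53481e+02  3.25000e-01] 66.40625
[ 5.23679e+02 -1.53402e+02  3.09000e-01] 66.60546875
bar yaw deg -9.241597499225405 side proj [353.66852774 235.29065604]
```

```bash
python3 - <<'E'
from h import *
a=sense(); print({k:np.round(v,2).tolist() for k,v in a.items()})
p=np.array(a["tool_pos"]); print("to above(z 215):",((np.array([524.5,-154.8,215])-p)/30).round(2))
E
```

```text
{'time': 1.1, 'joint_pos': [60.94, 7.47, 85.27, -0.0, 87.26, -4.89], 'qd': [-0.08, 0.15, 0.02, -0.02, -0.08, -0.07], 'joint_efforts': [-0.0, -56.93, -50.09, -0.0, 0.0, 0.0], 'tool_pos': [245.64, 547.42, 231.3], 'tcp_rot': [-180.0, 0.0, 155.83], 'ft_force': [-0.15, -1.04, -0.42], 'wrist_torque': [0.03, -0.01, -0.04], 'grip_force': 0.0, 'finger_gap': 85.53}
to above(z 215): [  9.3  -23.41  -0.54]
```

Emit:
send_rows:
  steps:
    - [[0.56,-1.4,0],[0,0,-0.17]]
    - [[1.12,-2.8,0],[0,0,-0.34]]
    - [[1.68,-4.2,0],[0,0,-0.51]]
    - [[2.24,-5.6,0],[0,0,-0.68]]
    - [[2.8,-7.0,0],[0,0,-0.85]]
    - [[3.36,-8.4,0],[0,0,-1.02]]
    - [[3.92,-9.8,0],[0,0,-1.19]]
    - [[4.48,-11.2,0],[0,0,-1.36]]
    - [[5.04,-12.6,0],[0,0,-1.53]]
    - [[5.6,-14.0,0],[0,0,-1.7]]
  fingers: 0
  squeeze: 60

```text
time: 2.35
tool_pos: [414.1, 126.0, 231.6]
tcp_rot: [180.0, -0.0, 58.1]
ft_force: [1.3, -0.1, -0.3]
finger_gap: 85.2
grip_force: 0.0
```

Emit:
send_rows:
  steps:
    - [[0.53,-1.35,0],[0,0,-0.17]]
    - [[1.06,-2.7,0],[0,0,-0.34]]
    - [[1.6,-4.05,-0.1],[0,0,-0.51]]
    - [[2.1,-5.4,-0.2],[0,0,-0.68]]
    - [[2.65,-6.7,-0.3],[0,0,-0.85]]
    - [[3.2,-8.1,-0.4],[0,0,-1.02]]
    - [[3.7,-9.4,-0.5],[0,0,-1.17]]
    - [[3.7,-9.4,-0.5],[0,0,-1.17]]
    - [[3.7,-9.4,-0.5],[0,0,-1.17]]

```text
time: 3.48
tool_pos: [524.4, -154.3, 216.1]
tcp_rot: [-180.0, 0.0, -8.6]
ft_force: [-0.6, 0.2, -1.0]
finger_gap: 85.5
grip_force: 0.0
```

```bash
python3 - <<'E'
from h import *
a=sense(); print({k:np.round(a[k],2).tolist() for k in("time","tool_pos","tcp_rot","joint_pos","ft_force")})
s=snapshot("side"); c=cv2.resize(s["img"][150:300,280:430],None,fx=4,fy=4,interpolation=cv2.INTER_CUBIC)
cv2.imwrite("pics/c3.png",c[...,::-1])
p=np.array(a["tool_pos"]); print(((np.array([524.5,-154.8,137])-p)/30).round(2))
E
```

```text
{'time': 3.48, 'tool_pos': [524.41, -154.29, 216.14], 'tcp_rot': [-179.97, 0.03, -8.56], 'joint_pos': [-21.78, -0.33, 94.98, 0.02, 85.39, 76.77], 'ft_force': [-0.59, 0.19, -1.0]}
[ 0.   -0.02 -2.64]
```

View pics/c3.png

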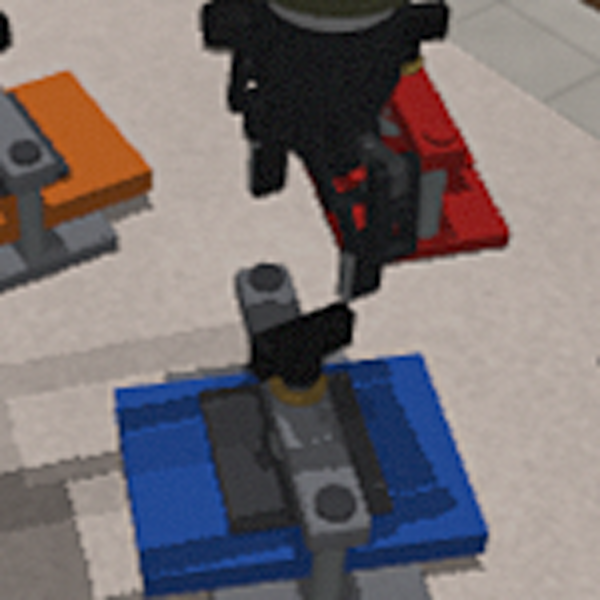

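The fingers straddle the bar about 50 mm above it, with the bar at (300,340) in the crop. Next I descend and close.

Emit:
send_rows:
  steps:
    - [[0,-0.02,-0.8],[0,0,0]]
    - [[0,-0.02,-1.6],[0,0,0]]
    - [[0,-0.02,-2.2],[0,0,0]]
    - [[0,-0.02,-2.6],[0,0,0]]
    - [[0,-0.02,-2.6],[0,0,0]]

```text
time: 4.15
tool_pos: [524.1, -154.6, 137.5]
tcp_rot: [-180.0, 0.1, -8.6]
ft_force: [-0.1, -0.8, -0.8]
finger_gap: 85.8
grip_force: 0.0
```

Emit:
send_rows:
  steps:
    - [[0,0,0],[0,0,0]]
    - [[0,0,0],[0,0,0]]
    - [[0,0,0],[0,0,0]]
    - [[0,0,0],[0,0,0]]
    - [[0,0,0],[0,0,0]]
    - [[0,0,0],[0,0,0]]
  fingers: 1
  squeeze: 40

```text
time: 4.9
tool_pos: [525.2, -153.6, 138.9]
tcp_rot: [-179.9, -0.0, -8.6]
ft_force: [-0.1, 7.8, 3.8]
finger_gap: 15.5
grip_force: 41.8
```

```bash
python3 - <<'E'
from h import *
a=sense(); print({k:np.round(a[k],2).tolist() for k in a})
E
```

```text
{'time': 4.9, 'joint_pos': [-21.77, 2.91, 99.92, 0.15, 77.16, 76.77], 'qd': [-0.03, 0.0, 0.01, -0.1, 0.11, -0.11], 'joint_efforts': [-4.32, -48.7, -47.2, -2.46, -0.97, -0.14], 'tool_pos': [525.15, -153.63, 138.92], 'tcp_rot': [-179.86, -0.04, -8.57], 'ft_force': [-0.08, 7.77, 3.82], 'wrist_torque': [1.0, 0.02, -0.17], 'grip_force': 41.82, 'finger_gap': 15.49}
```

Emit:
send_rows:
  steps:
    - [[0.01,0.03,0.05],[0,0,0]]
    - [[0.01,0.03,0.1],[0,0,0.12]]
    - [[0.01,0.03,0.15],[0,0,0.24]]
    - [[0.01,0.03,0.19],[0,0,0.36]]
    - [[0.01,0.03,0.24],[0,0,0.48]]
    - [[0.01,0.03,0.29],[0,0,0.6]]
    - [[0.01,0.03,0.29],[0,0,0.6]]

```text
time: 5.78
tool_pos: [525.1, -153.7, 146.3]
tcp_rot: [-180.0, -0.0, 25.9]
ft_force: [4.3, 2.7, -6.0]
finger_gap: 15.2
grip_force: 40.6
```

```bash
python3 - <<'E'
from h import *
a=sense(); print({k:np.round(a[k],2).tolist() for k in a})
E
```

```text
{'time': 5.78, 'joint_pos': [-21.72, 2.55, 99.5, 0.06, 77.96, 42.37], 'qd': [-0.02, 0.02, 0.09, 0.01, -0.11, 2.87], 'joint_efforts': [-2.22, -53.31, -49.73, -1.22, 1.32, -0.87], 'tool_pos': [525.11, -153.67, 146.3], 'tcp_rot': [-179.95, -0.04, 25.9], 'ft_force': [4.29, 2.72, -6.03], 'wrist_torque': [0.22, -0.87, 0.17], 'grip_force': 40.59, 'finger_gap': 15.25}
```

Emit:
send_rows:
  steps:
    - [[0,0,0.05],[0,0,0.12]]
    - [[0,0,0.1],[0,0,0.24]]
    - [[0,0,0.14],[0,0,0.36]]
    - [[0,0,0.19],[0,0,0.48]]
    - [[0,0,0.24],[0,0,0.58]]
    - [[0,0,0.27],[0,0,0.66]]
    - [[0,0,0.27],[0,0,0.68]]
    - [[0,0,0.27],[0,0,0.68]]

```text
time: 6.78
tool_pos: [525.2, -153.8, 154.1]
tcp_rot: [-180.0, -0.1, 64.7]
ft_force: [5.9, 1.9, -8.5]
finger_gap: 14.9
grip_force: 46.7
```

```bash
python3 - <<'E'
from h import *
a=sense(); print({k:np.round(a[k],2).tolist() for k in a})
s=snapshot("side"); c=cv2.resize(s["img"][150:300,280:430],None,fx=4,fy=4,interpolation=cv2.INTER_CUBIC)
cv2.imwrite("pics/c4.png",c[...,::-1])
E
```

```text
{'time': 6.78, 'joint_pos': [-21.74, 2.17, 99.04, 0.09, 78.79, 3.57], 'qd': [0.06, -0.0, 0.11, 0.08, -0.06, 0.47], 'joint_efforts': [-0.86, -54.06, -50.14, -1.68, 1.91, -1.29], 'tool_pos': [525.25, -153.75, 154.13], 'tcp_rot': [-180.0, -0.08, 64.68], 'ft_force': [5.93, 1.89, -8.51], 'wrist_torque': [0.32, -1.12, -1.09], 'grip_force': 46.73, 'finger_gap': 14.9}
```

View pics/c4.png

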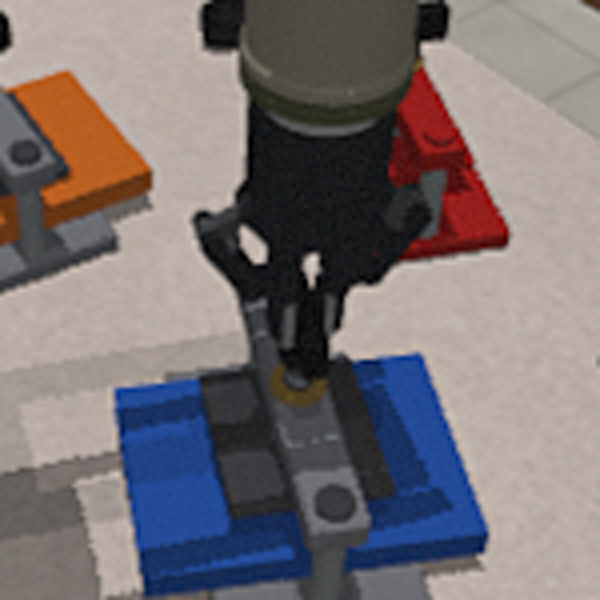

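Wrist torque is -1.1 N m against the turning resistance of about 0.15, so the knob is at its stop. The crop shows the bar in line with the bridge at (305,340). I ease off the twist, open, and rise straight up.

Emit:
send_rows:
  steps:
    - [[0,0,-0.03],[0,0,-0.02]]
    - [[0,0,-0.03],[0,0,-0.02]]

```text
time: 7.08
tool_pos: [525.3, -153.8, 154.0]
tcp_rot: [180.0, -0.1, 63.6]
ft_force: [4.9, 3.8, -4.2]
finger_gap: 15.3
grip_force: 41.4
```

Emit:
send_rows:
  steps:
    - [[0,0,0],[0,0,0]]
    - [[0,0,0],[0,0,0]]
    - [[0,0,0],[0,0,0]]
    - [[0,0,0],[0,0,0]]
    - [[0,0,0],[0,0,0]]
    - [[0,0,0],[0,0,0]]
  fingers: 0

```text
time: 7.82
tool_pos: [524.9, -154.3, 154.2]
tcp_rot: [-180.0, 0.0, 63.6]
ft_force: [-0.5, -0.0, 0.0]
finger_gap: 85.3
grip_force: 0.0
```

Emit:
send_rows:
  steps:
    - [[0,0,0.5],[0,0,0]]
    - [[0,0,1.2],[0,0,0]]
    - [[0,0,2.5],[0,0,0]]
    - [[-1,1.5,4],[0,0,0]]
    - [[-2,3,5],[0,0,0]]
    - [[-3,4.5,5],[0,0,0]]
    - [[-4,6,5],[0,0,0]]
    - [[-4,7.5,5],[0,0,0]]
    - [[-4,9,5],[0,0,0]]
    - [[-4,9,5],[0,0,0]]

```text
time: 9.07
tool_pos: [404.5, 118.3, 305.5]
tcp_rot: [179.9, -0.1, 63.8]
ft_force: [0.9, -0.3, -0.2]
finger_gap: 85.3
grip_force: 0.0
```

```bash
python3 - <<'E'
from h import *
a=sense(); print({k:np.round(a[k],2).tolist() for k in a})
s=snapshot("top"); t=snapshot("side")
a=[cv2.resize(i,(390,390),interpolation=cv2.INTER_CUBIC) for i in (s["img"][150:260,310:420],t["img"][205:315,300:410])]
cv2.imwrite("pics/c5.png",np.hstack(a)[...,::-1])
E
```

```text
{'time': 9.07, 'joint_pos': [9.28, -22.12, 104.71, 0.04, 97.32, 35.45], 'qd': [-3.67, -0.15, 0.58, -1.45, 0.26, -3.05], 'joint_efforts': [1.79, -30.72, -50.75, 0.51, -0.16, 0.96], 'tool_pos': [404.55, 118.26, 305.53], 'tcp_rot': [179.94, -0.09, 63.84], 'ft_force': [0.9, -0.26, -0.24], 'wrist_torque': [-0.02, -0.02, 0.02], 'grip_force': 0.0, 'finger_gap': 85.29}
```

View pics/c5.png

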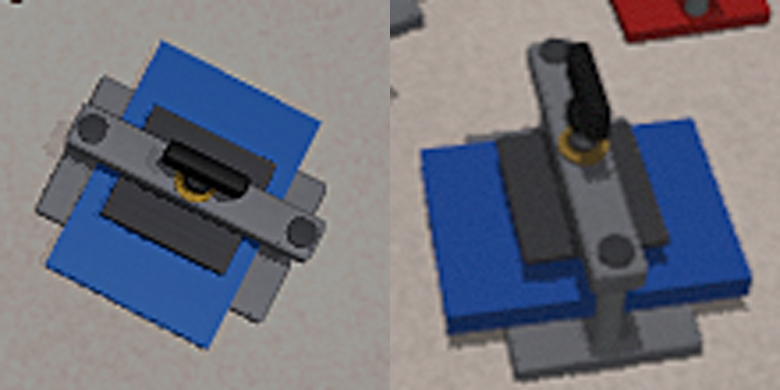

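In both views the bar lies parallel to the bridge (top crop (165,150) to (245,185)), the plate is raised and the book hasn't moved. I'm handing it in.

```bash
python3 -c "
from h import *
print(order.hand_in())"
```

```text
the job is handed in; nothing more can be done
None
```

The blue book's press is open: its knob is turned to its stop with the bar in line with the bridge and let go, the book hasn't moved, the arm went nowhere near the other press's knob, and the job is handed in at about 9 s (no verdict came back).

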